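Eject the red circuit board and lean it on the inspection stand

TASK

Press the red board's yellow ejector key down until the board has risen in the rack, then slide the board up out of its slot, holding it only by its two side edges and never by its faces. Lean it gently on the slanted stand: bottom edge on the ledge behind the lip, back against both white arms, centred to within about a centimetre, the side with the parts facing out away from the arms. Leave the other boards seated and everything else on the bench where it is.

Things in the scene. Friction and masses are not known exactly. Their poses are not given: they have to be found in the camera images.
- rack: Fixed slotted board rack, grey guides, aluminium sides, 128 (x) by 76 mm (y); guides end 104 mm above the table. Origin: centre of its underside, on the table; z up. Slots at x = -51, -17, +17, +51 mm, 6 mm wide, one board in each (board width along rack y), bottom edges 18 mm above the table. Guides cover the boards' outer 5 mm. Ejector levers under the slots; their yellow keys stick out at -y.
- key0 (a point): Top centre of the yellow key (20 x 22 mm) of the ejector lever of the slot at rack x = -51 mm. Up: rack y -95, z 46 mm; pressed to its stop (about 4 N, 0.55 rad): y -105, z 14 mm. It swings about rack y -44, z 12 mm. Fully pressed, it raises that slot's board 24 mm and stays down when let go.
- key1 (a point): Top centre of the yellow key (20 x 22 mm) of the ejector lever of the slot at rack x = -17 mm. Up: rack y -95, z 46 mm; pressed to its stop (about 4 N, 0.55 rad): y -105, z 14 mm. It swings about rack y -44, z 12 mm. Fully pressed, it raises that slot's board 24 mm and stays down when let go.
- key2 (a point): Top centre of the yellow key (20 x 22 mm) of the ejector lever of the slot at rack x = 17 mm. Up: rack y -95, z 46 mm; pressed to its stop (about 4 N, 0.55 rad): y -105, z 14 mm. It swings about rack y -44, z 12 mm. Fully pressed, it raises that slot's board 24 mm and stays down when let go.
- key3 (a point): Top centre of the yellow key (20 x 22 mm) of the ejector lever of the slot at rack x = 51 mm. Up: rack y -95, z 46 mm; pressed to its stop (about 4 N, 0.55 rad): y -105, z 14 mm. It swings about rack y -44, z 12 mm. Fully pressed, it raises that slot's board 24 mm and stays down when let go.
- red_board: Red circuit board, 4 mm thick (its x), 64 wide (its y), 90 tall (its z), about 120 g. Origin: middle of its bottom edge; z points to its top edge. Parts stand 11 mm out of its +x face; -x is the solder side. At the start its axes are parallel to the rack's and its top edge is 4 mm above the guides. Hold it only by its narrow side edges.
- red_front (a point): Point 10 mm in front of the middle of the red board's part side (board x = +10, y = 0, z = 45 mm): tells which way the parts face.
- green_board: The green circuit board like the red one (same size, origin and axes, but its solder mask is green); it stands in one of the rack's slots and must stay there
- blue_board: The blue circuit board like the red one (same size, origin and axes, but its solder mask is blue); it stands in one of the rack's slots and must stay there
- black_board: The black circuit board like the red one (same size, origin and axes, but its solder mask is black); it stands in one of the rack's slots and must stay there
- cradle: Cradle of the fixed slanted stand: black ledge 84 mm wide, two white arms 6 mm wide at y = +-25, 76 mm tall. Origin: ledge top, 34 mm above the table, mid-width, in the plane of the arms' fronts. z runs up the arms (20 degrees off vertical), y along the ledge, x out of the arms' front. Lip 6 mm high, inner face at x = 16. A leaning board: origin at x 2 to 14, y = 0, z = 0, z along z, parts to +x.
- capacitor: Black upright capacitor can, 35 mm diameter, 50 mm tall; origin at the centre of its underside. Bystander.
- spool: Steel-coloured solder spool standing on its flange, 52 mm diameter, 36 mm tall; origin under its centre. Bystander.
- jar: Small glass jar with a white cap, 40 mm diameter, 55 mm tall; origin under its centre. Bystander.
- dial_knob: Loose black dial knob, 26 mm diameter, 22 mm tall; origin under its centre. Bystander.
- screwdriver: Red-handled screwdriver lying on the table, about 200 mm long, along its x; origin under its middle. Bystander.
- spray_can: Blue can, 52 mm diameter, 130 mm tall; origin under its centre. Bystander.
- red_board_faces: The delicate areas of the red board's two faces (electronic parts and solder side), fixed to the board, same origin and axes: on the +x face within 25 mm of the centre line (y) and 10 to 87 mm above the bottom edge; on the -x face within 20 mm (25 mm above the arms' height). The gripper must not touch them.

How it is judged (in metres and radians):
On the way, in this order (a step that is already met when the one before it is completed fails the run):
1. the red board has been raised at least 15 mm by its ejector while the fingers do not touch it (z of red_board in the frame of rack between 0.033 and 0.06 m and contact force between the fingers and red_board below 0.1 N), for 0.2 s.
2. the red board is held clear above the rack's guides, by the fingers (z of red_board in the frame of rack above 0.106 m and contact force between the fingers and red_board above 0.5 N), for 0.1 s.
At the end, for the whole second after the job is handed in: Red board rests still on the stand: bottom edge on the ledge (6 mm) between arms and lip, centred within 12 mm, leaning along the arms within 0.22 rad, turned within 0.15 rad of them, parts facing out, top edge up; the other three boards within 10 mm of their starts (x of red_board in the frame of cradle between -0.003 and 0.016 m and y of red_board in the frame of cradle between -0.012 and 0.012 m and z of red_board in the frame of cradle between -0.004 and 0.006 m and angle between the z axis of red_board and the z axis of cradle, either way round below 0.22 rad and angle between the y axis of red_board and the y axis of cradle, either way round below 0.15 rad and x of red_front in the frame of cradle above 0.006 m and z of red_front in the frame of cradle above 0.03 m and linear speed of red_board below 0.02 m/s and angular speed of red_board below 0.1 rad/s and distance of each of green_board, blue_board, black_board from where it was at the start of the episode below 0.01 m); the robot touches nothing.
It fails at once if the gripper touches the red board's parts or solder face (over 0.5 N) (contact force between the fingers and red_board_faces above 0.5 N).
It fails at once if the red board hits the stand hard (over 25 N) (contact force between red_board and cradle above 25 N).
It fails at once if another board is raised or shifted more than 10 mm (distance of any of green_board, blue_board, black_board from where it was at the start of the episode above 0.01 m).
It fails at once if a bystander is moved more than 30 mm (distance of any of capacitor, spool, jar, dial_knob, screwdriver, spray_can from where it was at the start of the episode above 0.03 m).
It also fails if it takes over 54 s, if anything falls off the work surface, if the arm or the gripper's body presses on something with over 40 N, if the wrist force passes 120 N, or if a joint passes its speed limit or range.

ROBOT

A 6-joint arm with a two-finger parallel gripper is mounted at the origin on the work surface. World frame = base frame: x ahead of the robot, y to its left, z up, the work surface at z = 0. Lengths are in mm, angles in rad, forces in N, time in s.
With the tool pointing down it reaches from about 325 to 750 mm from the base axis. Payload 7.6 kg.
Tool frame: the origin (TCP) lies midway between the tips of the shut fingers; the grasp point (between the pads) lies behind it (grip_depth is the z of the grasp point in the tool frame, in mm); z points along the fingers, x is the direction in which the jaws open and shut, and the axes are right-handed (so a half turn about z gives the same grasp; the last joint's range is limited). The gripper opens to 85 mm and grips with 20 to 120 N. Pads are 22 mm wide; open, the fingers measure 114 mm over their backs; the gripper's body (76 mm by 85 mm) begins 54 mm behind the grasp point. The pads swing forward as they close: fully open they stand 13 mm farther back than shut.
Start: joints at [-1.315, 0.052, 1.401, -0, 1.689, -0.07], TCP at [168.061, -497.397, 204.223] pointing down, gripper open.
Joint ranges: [-2.9, 2.9], [-0.91, 2.17], [0.12, 2.37], [-1.06, 4.2], [0.26, 2.73], [-2.93, 2.93]. Speed limits (rad/s): [2.57, 2.57, 3.01, 3.14, 3.14, 3.14].

INTERFACE

Orientations are given as a unit quaternion [w, x, y, z].
In Python, from cell import observe, read_camera, calibration, hand_in, grip_depth gives the robot as it stands.
- The arm moves only by the tool send_rows, never from a script. Its argument "increments" is text: rows parted by semicolons, each of 6 numbers parted by spaces: the shift along the tool's x, y, z in mm, then the turn, a rotation vector about the tool's x, y, z in rad. In form: tx ty tz wx wy wz; .... A call has 1 to 12 rows; each row is the pose to reach, as a shift and turn from the pose commanded when the call began, along the tool's axes at that moment; what a row does not reach only later rows make up. A row lasts 1/10 s, in which the tool goes at most 50 mm and 8.59 degrees, less where a joint would pass 70% of its speed; a pose out of reach is approached as far as the arm can. A call with a gripper value outside its range is refused whole. "gripper" is the gripper command: -1 is shut, 1 is fully open, values between are in proportion, set as the call begins (left out, the last holds). The fingers move at their own pace and stop on an object; the grip force is fixed at half the most. Time passes only in rows, so rows that repeat a pose let the fingers close. It gives the time, the measured TCP pose, the force and the opening at its end, in the units of the state.
- observe(): the state, without advancing time (a new reading comes with each control period).
- read_camera(name): name is "side" or "top"; returns the picture (420x560x3 uint8, red, green, blue); there is no depth.
- calibration(name): a dict with "intrinsics" (3x3 intrinsics, pixels), "view" (4x4, takes a point from world to camera coordinates). Camera axes: x right, y down, z forward; pixel columns grow to the right and rows downward; lengths in mm; the calibration is good to about 2 mm. A picture is of the moment at which its call begins. calibration takes no time and is no camera call.
- hand_in(): hands the job in, once; it reports no verdict.
The state is a dict: "clock": time; "joint_pos": joint angles; "dq": joint speeds; "tau": joint torques, N m; "ee_pos": TCP position; "ee_rot": TCP orientation; "wrist_force": force on the tool from outside, world axes, zero at the start; "ft_torque": the same for the moment, N m; "opening": finger opening in mm.
Only numpy, scipy, OpenCV 4.12 (cv2) and the standard library are available. Lean on these libraries where they do the work, as an engineer would, in place of code of your own. Each camera call takes 0.05 s, during which the arm holds its last target. There are 200 camera calls.

## Working session

There is one attempt and no reset: what is moved stays moved. The work goes in short steps, Python scripts to look and compute and a tool call to move; the robot and the scene stay as the last step left them, time stands still between calls to the robot, and variables do not carry over. Pictures are saved under pics/ and viewed, about 8 in all and at most 12, crops included, and the job is handed in when it is done.

Besides the shell and the picture viewer there is one more tool, called after "Request:" as name(argument=value, ...) on one line, values as JSON. send_rows: Moves the arm, as the interface text tells. Its arguments: {"type":"object","properties":{"increments":{"type":"string"},"gripper":{"type":"number"}},"required":["increments"]}

```bash
mkdir -p pics
python3 - <<'E'
from cell import *
import cv2,numpy as np
np.set_printoptions(suppress=True,precision=4)
for n in("top","side"):
    im=read_camera(n); cv2.imwrite(f"pics/{n}0.png",im[:,:,::-1]); np.save(f"{n}0.npy",im)
    c=calibration(n); print(n,c)
print(observe(), grip_depth if not callable(grip_depth) else grip_depth())
E
```

```text
top {'intrinsics': array([[455.965 ,   0.    , 282.3995],
       [  0.    , 455.965 , 207.5507],
       [  0.    ,   0.    ,   1.    ]]), 'view': array([[  0.0266,  -0.9996,  -0.0013,  -4.9708],
       [ -0.9955,  -0.0264,  -0.0911, 573.2868],
       [  0.091 ,   0.0037,  -0.9958, 983.7819],
       [  0.    ,   0.    ,   0.    ,   1.    ]])}
side {'intrinsics': array([[388.1586,   0.    , 282.2091],
       [  0.    , 388.1586, 204.4728],
       [  0.    ,   0.    ,   1.    ]]), 'view': array([[ -0.7725,  -0.6349,  -0.0123, 425.0247],
       [ -0.4426,   0.5522,  -0.7066, 286.2264],
       [  0.4554,  -0.5404,  -0.7075, 705.1459],
       [  0.    ,   0.    ,   0.    ,   1.    ]])}
{'clock': 0.1, 'joint_pos': array([-1.3153,  0.0528,  1.4016,  0.    ,  1.6886, -0.0703]), 'dq': array([-0.0004, -0.0003, -0.0019,  0.0018, -0.0008,  0.0013]), 'tau': array([  0.001 , -38.2581, -36.0985,  -0.0001,   0.0048,   0.    ]), 'ee_pos': array([ 167.9879, -497.0687,  203.46  ]), 'ee_rot': array([-0.0005,  0.8124, -0.5831, -0.0005]), 'wrist_force': array([ 0.7452,  0.0591, -0.2577]), 'ft_torque': array([-0.0052,  0.0008, -0.0322]), 'opening': 85.33324975705288} -18.700000000000003
```

View pics/top0.png

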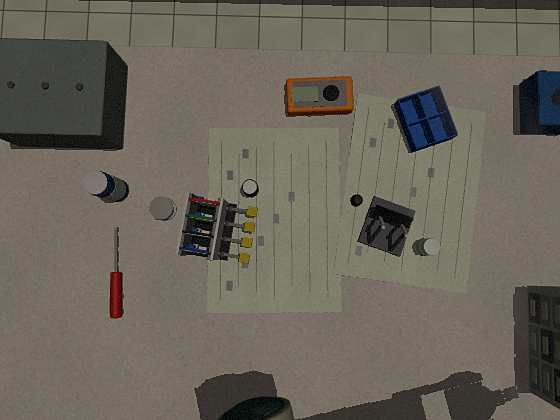

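View pics/side0.png

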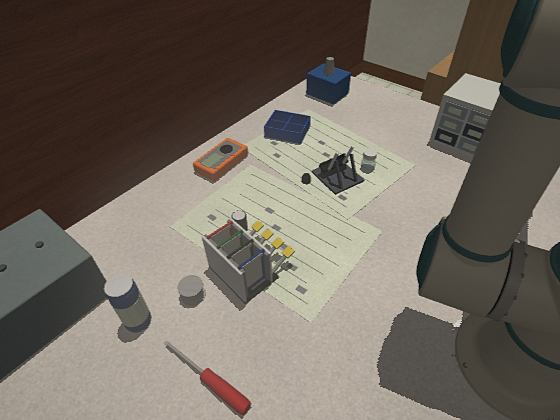

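The top view shows the rack near (205,227) with yellow keys at (245–252, 212–258), and red in the farthest slot at about (203,200). The stand is near (387,227), the knob at (356,200) and the jar at (428,247). The spool is at (162,208) and the capacitor at (250,187).

Run:
```python
import cv2,numpy as np
t=np.load("top0.npy")[:,:,::-1];s=np.load("side0.npy")[:,:,::-1]
a=cv2.resize(t[165:275,165:275],(400,400),interpolation=2)
b=cv2.resize(t[185:265,345:445],(400,320),interpolation=2)
c=cv2.resize(s[200:310,190:300],(400,400),interpolation=2)
d=cv2.resize(s[140:220,300:400],(400,320),interpolation=2)
def pad(x): return cv2.copyMakeBorder(x,0,400-x.shape[0],0,0,0)
o=np.vstack([np.hstack([a,pad(b)]),np.hstack([c,pad(d)])])[:720]
g=np.clip(o.astype(float)*1.6,0,255).astype(np.uint8)
cv2.imwrite("pics/z0.png",g[:400]);cv2.imwrite("pics/z1.png",g[400:])
hsv=cv2.cvtColor(t,40)
m=cv2.inRange(hsv,(20,120,80),(35,255,255));n,_,st,ce=cv2.connectedComponentsWithStats(m)
print([(ce[i].round(1),st[i][4]) for i in range(1,n) if st[i][4]>20])
m=cv2.inRange(cv2.cvtColor(s,40),(20,120,80),(35,255,255));n,_,st,ce=cv2.connectedComponentsWithStats(m)
print([(ce[i].round(1),st[i][4]) for i in range(1,n) if st[i][4]>20])
```

```text
[(array([251.8, 210.9]), np.int32(89)), (array([249. , 226.4]), np.int32(90)), (array([246.5, 241.9]), np.int32(87)), (array([243.8, 257.5]), np.int32(89))]
[(array([256.9, 225.6]), np.int32(66)), (array([266.8, 233.7]), np.int32(70)), (array([276.9, 242.3]), np.int32(79)), (array([287.5, 251. ]), np.int32(82))]
```

View pics/z0.png

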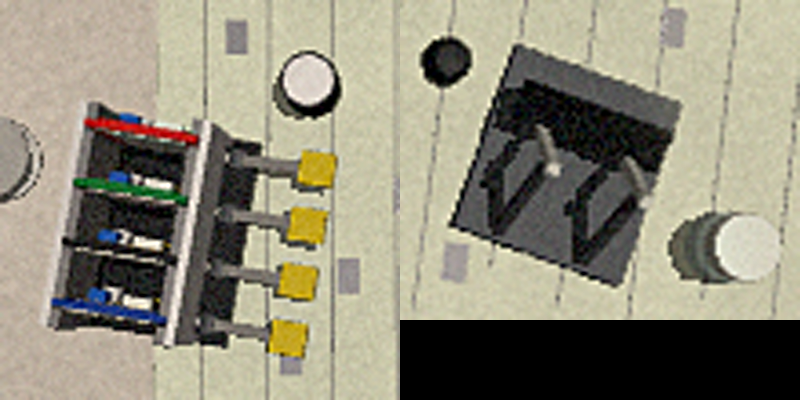

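View pics/z1.png

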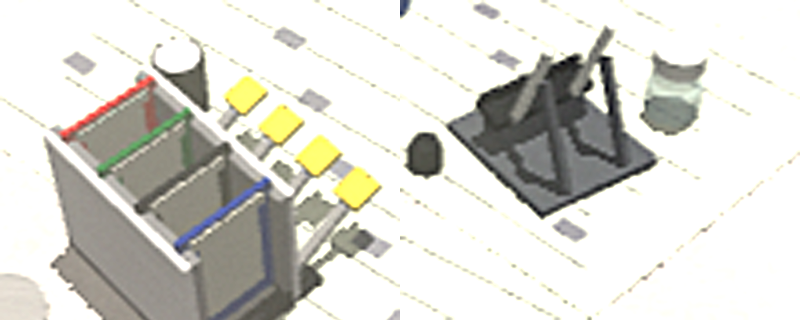

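Zoomed, red is in the slot farthest from the robot, so that is rack x = +51 (key3, topmost key in the picture). Its parts face world +x. The stand's lip is on the +x side and the arms lean back towards the robot. Arm tips are at top (383,227) and (406,236), and at side (337,154) and (352,147).

```bash
cat > h.py <<'E'
from cell import *
import cv2,numpy as np
from scipy.spatial.transform import Rotation as R
np.set_printoptions(suppress=True,precision=3)
def cam(n):
    c=calibration(n); return np.array(c["intrinsics"]),np.array(c["view"])
def ray(n,p):
    K,V=cam(n); d=V[:3,:3].T@np.linalg.solve(K,[p[0],p[1],1]); o=-V[:3,:3].T@V[:3,3]
    return o,d/np.linalg.norm(d)
def onz(n,p,z):
    o,d=ray(n,p); return o+d*(z-o[2])/d[2]
def tri(p,q):
    o,d=ray("top",p);a,b=ray("side",q)
    t=np.linalg.lstsq(np.c_[d,-b],a-o,rcond=None)[0]; P,Q=o+d*t[0],a+b*t[1]
    return (P+Q)/2,np.linalg.norm(P-Q)
def proj(n,P):
    K,V=cam(n); c=V[:3,:3]@P+V[:3,3]; c=K@c; return c[:2]/c[2]
def rot(q): return R.from_quat([q[1],q[2],q[3],q[0]])
def rows(P,Rt):
    """increment row from measured pose to world target P, rotation matrix Rt"""
    s=observe(); A=rot(s["ee_rot"]).as_matrix()
    return A.T@(np.array(P)-s["ee_pos"]), R.from_matrix(A.T@Rt).as_rotvec()
E
python3 - <<'E'
from h import *
T=[(251.8,210.9),(249,226.4),(246.5,241.9),(243.8,257.5)];S=[(256.9,225.6),(266.8,233.7),(276.9,242.3),(287.5,251)]
for a,b in zip(T,S): print(onz("top",a,46),onz("side",b,46),*tri(a,b))
X=np.array([onz("top",a,46)[:2] for a in T]); d=X[0]-X[3]; print("pitch",np.linalg.norm(d)/3,"yaw",np.arctan2(d[1],d[0]))
for n in("top","side"):
    im=np.load(n+"0.npy"); h=cv2.cvtColor(im,cv2.COLOR_RGB2HSV)
    m=cv2.inRange(h,(0,130,50),(8,255,255))|cv2.inRange(h,(172,130,50),(180,255,255))
    k,l,st,ce=cv2.connectedComponentsWithStats(m)
    for i in range(1,k):
        x,y,w,hh,a=st[i]
        if a>15:
            p=np.argwhere(l==i)[:,::-1]; box=cv2.minAreaRect(p.astype(np.float32))
            print(n,ce[i],a,box, onz(n,ce[i],108))
for a,b in(((383.2,227),(336.7,154)),((406.3,235.5),(352,147))): print("tip",*tri(a,b), onz("top",a,105.4))
for n,ps in(("top",[(515,44),(682,102),(620,288),(449,225)]),("side",[(446,125),(542,215),(657,158)])):
    for x,y in ps: 
        o=(345+(x-400)/4-.4,185+y/4-.4) if n=="top" else (300+(x-400)/4-.4,140+y/4-.4)
        print("base",n,onz(n,o,4))
E
```

```text
[562.347  76.374  46.   ] [560.74  77.29  46.  ] [562.238  76.294  44.121] 0.6723189120794377
[528.555  81.328  46.   ] [527.149  81.463  46.   ] [528.204  81.091  44.943] 1.0194075496506794
[494.989  85.604  46.   ] [493.613  86.283  46.   ] [494.74   85.521  44.447] 0.6812318616768697
[461.404  90.277  46.   ] [460.423  90.445  46.   ] [461.112  90.141  45.177] 0.687350804838675
pitch 33.965302061645374 yaw -0.1368748573962128
top [203.807 200.241] 83 ((203.55772399902344, 200.1651153564453), (31.3987979888916, 2.650547981262207), 9.7824068069458) [576.444 170.487 108.   ]
top [115.379 295.107] 515 ((115.5, 294.5), (45.0, 11.0), 90.0) [381.051 339.288 108.   ]
side [220.421 228.026] 38 ((218.99998474121094, 228.99998474121094), (1.6641007661819458, 28.844409942626953), 56.3099365234375) [574.811 168.407 108.   ]
side [225.543 390.683] 792 ((224.7923126220703, 389.49041748046875), (57.14202880859375, 15.853734016418457), 41.72951126098633) [337.714 388.143 108.   ]
tip [ 532.038 -197.326   98.756] 0.13637780291417928 [ 531.733 -195.836  105.4  ]
tip [ 516.004 -243.9    100.945] 0.2624439318933233 [ 515.728 -242.774  105.4  ]
base top [ 607.928 -195.191    4.   ]
base top [ 577.412 -289.843    4.   ]
base top [ 471.867 -255.147    4.   ]
base top [ 504.528 -158.984    4.   ]
base side [ 607.274 -196.743    4.   ]
base side [ 503.764 -162.378    4.   ]
base side [ 474.365 -258.271    4.   ]
```

```bash
cat >> h.py <<'E'
yr=-0.137; XR=np.array([np.cos(yr),np.sin(yr),0]); YR=np.array([-np.sin(yr),np.cos(yr),0]); OR=np.array([524.3,177.6,0])
Z=np.array([0,0,1.])
RT=np.c_[-YR,-XR,-Z]
def rack(x,y,z): return OR+x*XR+y*YR+z*Z
yc=-0.324; H=np.array([np.cos(yc),np.sin(yc),0]); YC=np.array([-np.sin(yc),np.cos(yc),0])
c,s_=np.cos(np.radians(20)),np.sin(np.radians(20))
XC=c*H+s_*Z; ZC=c*Z-s_*H; OC=np.array([551.2,-229,34.])
CT=np.c_[-YC,-XC,-ZC]
def crad(x,y,z): return OC+x*XC+y*YC+z*ZC
E
python3 -c "
from h import *
P=rack(51,-102,120);print(P,*rows(P,RT))"
```

```text
[560.892  69.591 120.   ] [-410.966 -553.602   84.106] [0.    0.001 0.463]
```

Request:
send_rows(increments="-411 -553.6 0 0 0 0.463;-411 -553.6 0 0 0 0.463;-411 -553.6 0 0 0 0.463;-411 -553.6 0 0 0 0.463;-411 -553.6 0 0 0 0.463;-411 -553.6 0 0 0 0.463;-411 -553.6 0 0 0 0.463;-411 -553.6 0 0 0 0.463;-411 -553.6 0 0 0 0.463;-411 -553.6 0 0 0 0.463;-411 -553.6 0 0 0 0.463;-411 -553.6 0 0 0 0.463", gripper=-1)

```text
clock: 1.3
ee_pos: [505.2, -10.4, 203.9]
ee_rot: [-0.0, -0.657, 0.754, 0.0]
wrist_force: [-0.3, -1.3, 0.5]
opening: -0.3
```

```bash
python3 -c "
from h import *
s=observe();print(s['ee_pos'],s['wrist_force'],s['opening'],s['clock'])
P=rack(51,-102,75);print(P,*rows(P,RT))"
```

```text
[505.17  -10.363 203.928] [-0.342 -1.316  0.547] -0.2766309824748091 1.3
[560.892  69.591  75.   ] [-86.839 -44.318 128.899] [ 0. -0.  0.]
```

Request:
send_rows(increments="-85 -40 0 0 0 0;-85 -40 0 0 0 0;-85 -40 50 0 0 0;-85 -40 100 0 0 0;-85 -40 128 0 0 0;-85 -40 128 0 0 0;-85 -40 128 0 0 0")

```text
clock: 2.0
ee_pos: [556.0, 66.2, 77.0]
ee_rot: [0.0, -0.657, 0.754, -0.0]
wrist_force: [0.5, -0.4, 0.8]
opening: -0.0
```

```bash
python3 -c "
from h import *
s=observe();print(s['ee_pos'],s['wrist_force'],s['opening'],s['clock'])
P=rack(51,-102,50);print(P,*rows(P,RT))
im=np.hstack([cv2.resize(read_camera(n)[y:y+120,x:x+120],(400,400),interpolation=2) for n,x,y in(('top',170,150),('side',190,180))])
cv2.imwrite('pics/k1.png',np.clip(im[:,:,::-1]*1.6,0,255))"
```

```text
[555.986  66.242  76.98 ] [ 0.545 -0.436  0.766] -0.007965757775008544 2.0
[560.892  69.591  50.   ] [-3.991 -4.397 26.98 ] [-0. -0. -0.][ WARN:0@1.967] global loadsave.cpp:1063 imwrite_ Unsupported depth image for selected encoder is fallbacked to CV_8U.
```

View pics/k1.png

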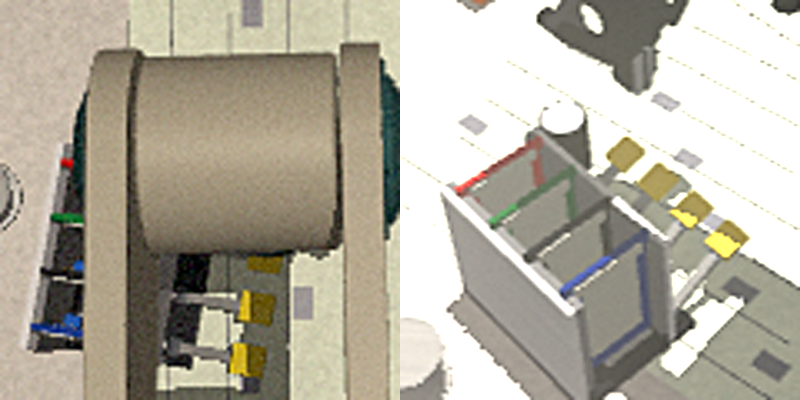

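The side view shows the finger tips at about (645,85) in the crop, above key3 at (625,152).

Request:
send_rows(increments="-4 -4.4 15 0 0 0;-4 -4.4 27 0 0 0;-4 -4.4 32 0 0 0;-4 -4.4 37 0 0 0;-4 -4.4 42 0 0 0;-4 -4.4 46 0 0 0;-4 -4.4 50 0 0 0;-4 -4.4 52 0 0 0;-4 -4.4 52 0 0 0")

```text
clock: 3.0
ee_pos: [560.5, 69.6, 24.0]
ee_rot: [-0.0, -0.657, 0.754, 0.0]
wrist_force: [-0.4, 0.1, 1.0]
opening: -0.2
```

Request:
send_rows(increments="0 0 2 0 0 0;0 0 4 0 0 0;0 0 6 0 0 0;0 0 7 0 0 0;0 0 7 0 0 0")

```text
clock: 3.5
ee_pos: [561.1, 69.1, 17.7]
ee_rot: [0.0, -0.657, 0.754, -0.001]
wrist_force: [0.1, -1.3, 3.5]
opening: -0.0
```

```bash
python3 -c "
from h import *
im=np.hstack([cv2.resize(read_camera(n)[y:y+120,x:x+120],(400,400),interpolation=2) for n,x,y in(('top',170,150),('side',190,180))])
cv2.imwrite('pics/k2.png',np.clip(im[:,:,::-1]*1.6,0,255).astype(np.uint8))"
```

```text
(no output)
```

View pics/k2.png

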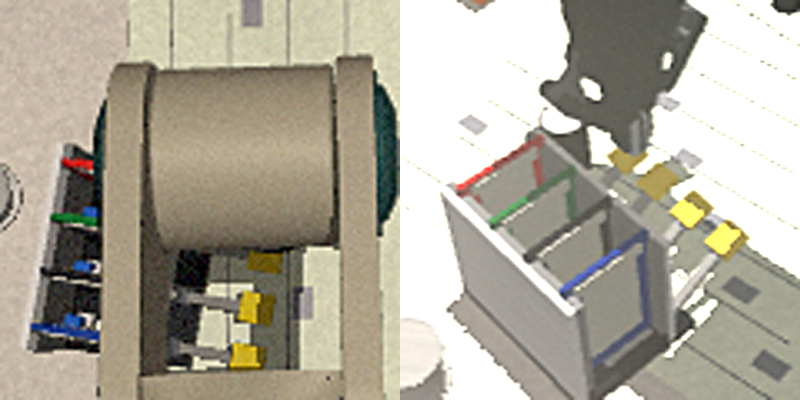

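```bash
python3 -c "
from h import *
f=400/120
g=lambda P:((proj('side',P)-[190,180])*f+[400,0]).round()
s=observe()
print('tcp',s['ee_pos'],g(s['ee_pos']),s['wrist_force'])
print('key up',g(rack(51,-95,46)),'down',g(rack(51,-105,14)),'key2',g(rack(17,-95,46)))
print('redtop ends 108/132',[g(rack(51,y,z)) for z in(108,132) for y in(-32,32)])
"
```

```text
tcp [561.101  69.281  17.694] [633. 172.] [-0.138 -3.973  4.603]
key up [623. 151.] down [636. 174.] key2 [655. 178.]
redtop ends 108/132 [array([540., 136.]), array([456., 189.]), array([536., 110.]), array([450., 163.])]
```

The tip at z 18 is hidden behind key3, which is still almost up. The sideways force of −4 N in y means the fingers slid down past its outer end. I'll raise them and press nearer the rack, following the key's arc.

Request:
send_rows(increments="0 0 -20 0 0 0;0 0 -45 0 0 0;0 0 -55 0 0 0;0 0 -55 0 0 0")

```text
clock: 4.0
ee_pos: [561.5, 70.1, 73.4]
ee_rot: [0.001, -0.657, 0.754, -0.001]
wrist_force: [1.0, 0.3, -0.1]
opening: 0.1
```

```bash
python3 -c "
from h import *
s=observe();print(s['ee_pos'],s['wrist_force'],s['clock'])
for y,z in((-92,60),(-90,48),(-92,40)):
  P=rack(51,y,z);print(P,*rows(P,RT))
im=read_camera('side');cv2.imwrite('pics/k3.png',np.clip(cv2.resize(im[190:260,210:310],(800,560),interpolation=2)[:,:,::-1]*1.3,0,255).astype(np.uint8))
h=cv2.cvtColor(im,cv2.COLOR_RGB2HSV);m=cv2.inRange(h,(20,120,60),(35,255,255));n,_,st,ce=cv2.connectedComponentsWithStats(m)
print([(ce[i].round(1),st[i][4]) for i in range(1,n) if st[i][4]>20])"
```

```text
[561.465  70.079  73.423] [ 0.973  0.335 -0.053] 4.0
[562.258  79.497  60.   ] [-9.425  0.535 13.431] [-0.003  0.001  0.   ]
[562.531  81.478  48.   ] [-11.413   0.566  25.432] [-0.003  0.001  0.   ]
[562.258  79.497  40.   ] [-9.405  0.588 33.43 ] [-0.003  0.001  0.   ]
[(array([258. , 226.4]), np.int32(35)), (array([267. , 234.2]), np.int32(50)), (array([276.9, 242.6]), np.int32(73)), (array([287.3, 251.5]), np.int32(75))]
```

View pics/k3.png

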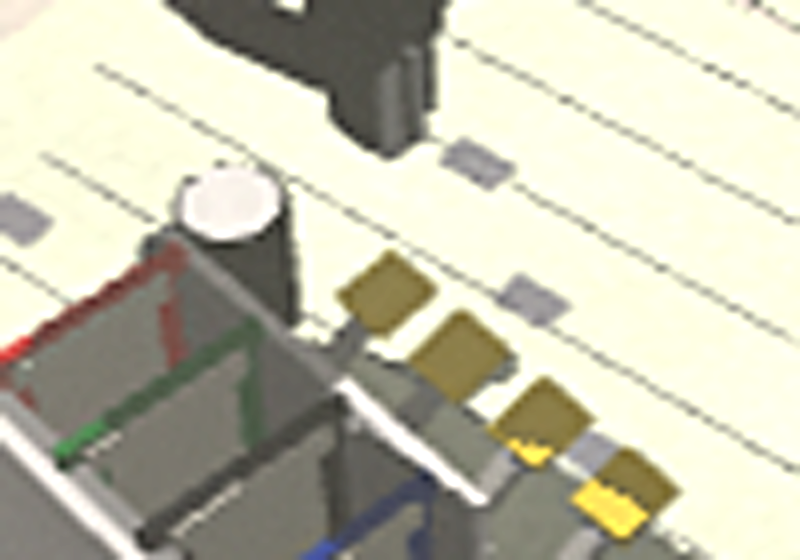

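The fingers hang clear above key3 (387,292 in the crop), which is still nearly up. Shut, the finger tips are narrow.

Request:
send_rows(increments="-10.4 0.6 10 0 0 0;-10.4 0.6 22 0 0 0;-10.4 0.6 26 0 0 0;-8.4 0.6 30.4 0 0 0;-5.2 0.6 36.2 0 0 0;-3.4 0.6 40.4 0 0 0;-2 0.6 44.4 0 0 0;-2 0.6 44.4 0 0 0")

```text
clock: 4.85
ee_pos: [560.0, 71.4, 27.2]
ee_rot: [-0.0, -0.657, 0.754, 0.0]
wrist_force: [0.1, 0.2, -0.1]
opening: -0.0
```

```bash
python3 -c "
from h import *
s=observe();print(s['ee_pos'],s['wrist_force'],s['clock'])
im=read_camera('side');cv2.imwrite('pics/k4.png',np.clip(cv2.resize(im[190:260,210:310],(800,560),interpolation=2)[:,:,::-1]*1.3,0,255).astype(np.uint8))
print(rows(rack(51,-101.8,16.4),RT))
h=cv2.cvtColor(im,cv2.COLOR_RGB2HSV);m=cv2.inRange(h,(20,120,60),(35,255,255));n,_,st,ce=cv2.connectedComponentsWithStats(m)
print([(ce[i].round(1),st[i][4]) for i in range(1,n) if st[i][4]>5])
m=cv2.inRange(h,(0,130,40),(8,255,255))|cv2.inRange(h,(172,130,40),(180,255,255));n,_,st,ce=cv2.connectedComponentsWithStats(m)
print([(ce[i].round(1),st[i]) for i in range(1,n) if st[i][4]>5])
"
```

```text
[560.03   71.36   27.221] [ 0.108  0.171 -0.064] 4.85
(array([ 1.639, -0.909, 11.241]), array([ 0., -0., -0.]))
[(array([257.6, 227.1]), np.int32(48)), (array([267., 234.]), np.int32(71)), (array([276.9, 242.6]), np.int32(76)), (array([287.2, 251.5]), np.int32(80))]
[(array([211.3, 233.5]), array([207, 231,  10,   6,  16], dtype=int32)), (array([225.5, 390.6]), array([200, 368,  50,  46, 783], dtype=int32))]
```

View pics/k4.png

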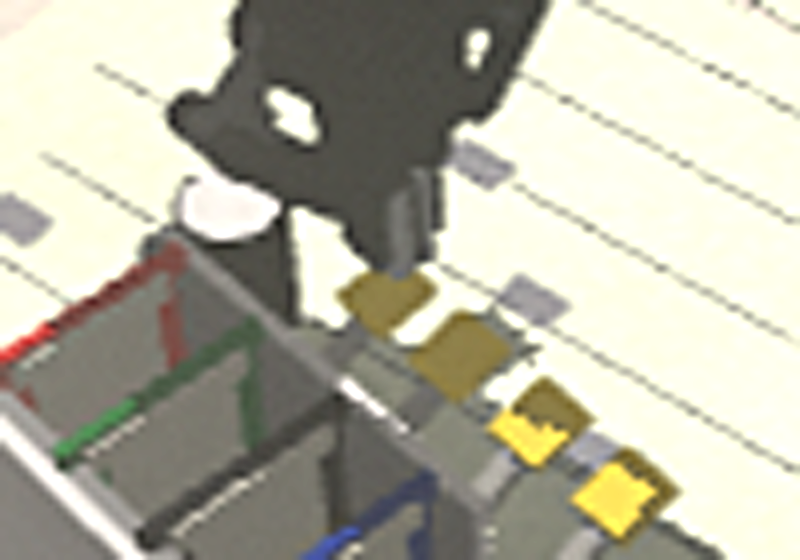

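```bash
python3 -c "
from h import *
f=8
g=lambda P:((proj('side',np.array(P))-[210,190])*f).round()
print('k3 tcp',g([561.465,70.079,73.423]))
print('k4 tcp',g([560.03,71.36,27.22]), 'same at z46',g([560.03,71.36,46]))
for y in(-84,-106):
  for x in(41,61): print('key corner',x,y,g(rack(x,y,46)), 'z',g(rack(x,y,40)))
print('down');
for y in(-94,-116):
  for x in(41,61): print(g(rack(x,y,14)))
"
```

```text
k3 tcp [385. 203.]
k4 tcp [394. 317.] same at z46 [391. 274.]
key corner 41 -84 [367. 321.] z [368. 335.]
key corner 61 -84 [322. 282.] z [324. 296.]
key corner 41 -106 [426. 281.] z [427. 295.]
key corner 61 -106 [381. 243.] z [382. 257.]
down
[400. 375.]
[356. 337.]
[457. 336.]
[413. 299.]
```

The projected TCP is about 19 mm below the finger tips seen in both pictures. So the shut tips end about 19 mm short of the reported TCP and are only now reaching the key top (z about 46). I'll press on along the key's arc with that offset.

Request:
send_rows(increments="-4 -0.9 -4 0 0 0;-7.3 -0.9 -4 0 0 0;-7.3 -0.9 0 0 0 0;-4.8 -0.9 5 0 0 0;-2.6 -0.9 8.5 0 0 0;-0.8 -0.9 12.5 0 0 0;0.6 -0.9 16.4 0 0 0;1.8 -0.9 21 0 0 0;2.2 -0.9 23 0 0 0;2.6 -0.9 25 0 0 0")

```text
clock: 5.9
ee_pos: [560.9, 68.2, 3.0]
ee_rot: [-0.0, -0.657, 0.754, -0.0]
wrist_force: [-2.6, -3.3, 6.3]
opening: -0.3
```

Request:
send_rows(increments="0.2 0 2 0 0 0;0.3 0 4 0 0 0;0.5 0 5 0 0 0;0.5 0 6 0 0 0;0.5 0 6 0 0 0")

```text
clock: 6.4
ee_pos: [561.0, 67.2, -2.8]
ee_rot: [-0.001, -0.657, 0.754, -0.001]
wrist_force: [-2.0, -5.0, 5.0]
opening: -0.0
```

```bash
python3 -c "
from h import *
s=observe();print(s['ee_pos'],s['wrist_force'],s['clock'])
im=read_camera('side');np.save('k5.npy',im);cv2.imwrite('pics/k5.png',np.clip(cv2.resize(im[190:260,200:300],(800,560),interpolation=2)[:,:,::-1]*1.3,0,255).astype(np.uint8))
"
```

```text
[561.044  67.155  -2.811] [-2.03  -5.028  4.959] 6.4
```

View pics/k5.png

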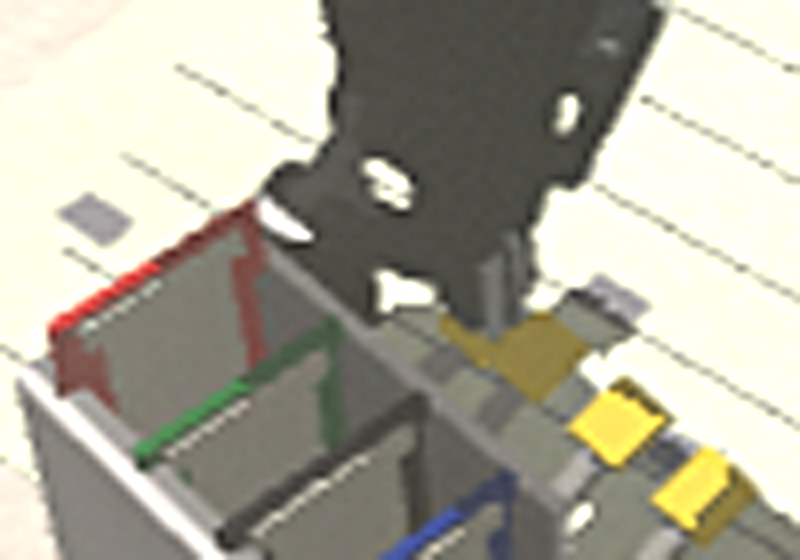

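The red board has risen about 19 mm: its top-left corner is at (50,325) in the crop. I'll press on to the stop.

Request:
send_rows(increments="0 0 2 0 0 0;0 0 3 0 0 0;0 0 4 0 0 0;0 0 5 0 0 0;0 0 5 0 0 0")

```text
clock: 6.95
ee_pos: [561.2, 66.9, -7.8]
ee_rot: [-0.001, -0.657, 0.754, -0.001]
wrist_force: [-2.5, -5.7, 5.9]
opening: 0.6
```

Request:
send_rows(increments="0 0 1.5 0 0 0;0 0 3 0 0 0;0 0 3 0 0 0")

```text
clock: 7.25
ee_pos: [561.2, 66.8, -10.9]
ee_rot: [-0.001, -0.657, 0.754, -0.001]
wrist_force: [-1.4, -7.0, 4.8]
opening: 0.2
```

```bash
python3 -c "
from h import *
s=observe();print(s['ee_pos'],s['wrist_force'],s['clock'],s['opening'])
im=read_camera('side');np.save('k6.npy',im)
h=cv2.cvtColor(im,cv2.COLOR_RGB2HSV);m=cv2.inRange(h,(0,110,20),(8,255,255))|cv2.inRange(h,(172,110,20),(180,255,255))
m[:,300:]=0;m[260:]=0;p=np.argwhere(m)[:,::-1]
print('leftmost',p[p[:,0]<=p[:,0].min()+1]); print('topmost',p[p[:,1]<=p[:,1].min()+1])
for z in(108,132):print([proj('side',rack(51,y,z)).round(1) for y in(-32,32)])
"
```

```text
[561.184  66.77  -10.93 ] [-1.385 -7.04   4.841] 7.25 0.2383530491811133
leftmost [[  0   0]
 [  1   0]
 [  1   1]
 [  1   2]
 [  1   4]
 [  1   6]
 [  1   7]
 [  1  12]
 [  0  13]
 [  1  21]
 [  0  27]
 [  1  29]
 [  0  33]
 [  1  36]
 [  0  37]
 [  0  38]
 [  1  48]
 [  0  49]
 [  1  49]
 [  0  51]
 [  1  51]
 [  0  52]
 [  1  53]
 [  0  58]
 [  0  59]
 [  1  69]
 [  0  71]
 [  0  72]
 [  0  74]
 [  1  74]
 [  0  76]
 [  1  76]
 [  0  82]
 [  0  85]
 [  0  88]
 [  0  92]
 [  1  95]
 [  0  99]
 [  0 100]
 [  1 101]
 [  1 102]
 [  1 106]
 [  0 108]
 [  0 109]
 [  1 109]
 [  1 111]
 [  0 112]
 [  0 116]
 [  1 116]
 [  0 117]
 [  0 118]
 [  1 118]
 [  1 121]
 [  0 123]
 [  0 124]
 [  0 127]
 [  1 129]
 [  1 130]
 [  0 131]
 [  1 131]
 [  1 133]
 [  0 134]
 [  1 141]
 [  0 142]
 [  1 145]
 [  1 148]
 [  1 149]
 [  0 155]
 [  1 155]
 [  0 156]
 [  1 165]
 [  1 169]
 [  1 170]
 [  0 172]
 [  1 172]
 [  0 176]
 [  1 180]
 [  0 188]
 [  1 190]
 [  0 197]
 [  1 201]
 [  1 203]
 [  1 204]
 [  1 213]
 [  1 214]
 [  1 227]
 [  0 228]
 [  0 229]]
topmost [[  0   0]
 [  1   0]
 [  2   0]
 [  6   
[... 803 characters left out ...]
1]
 [ 13   1]
 [ 14   1]
 [ 35   1]
 [ 40   1]
 [ 44   1]
 [ 47   1]
 [ 48   1]
 [ 49   1]
 [ 50   1]
 [ 57   1]
 [ 59   1]
 [ 65   1]
 [ 78   1]
 [ 79   1]
 [ 80   1]
 [ 84   1]
 [ 86   1]
 [ 89   1]
 [104   1]
 [106   1]
 [124   1]
 [128   1]
 [136   1]
 [137   1]
 [139   1]
 [141   1]
 [146   1]
 [150   1]
 [154   1]
 [165   1]
 [169   1]
 [170   1]
 [172   1]
 [175   1]
 [177   1]
 [188   1]
 [202   1]
 [210   1]
 [225   1]
 [226   1]
 [231   1]
 [241   1]
 [248   1]
 [249   1]
 [256   1]
 [269   1]
 [271   1]
 [273   1]
 [274   1]
 [283   1]
 [285   1]
 [286   1]
 [289   1]
 [294   1]
 [299   1]]
[array([232. , 220.8]), array([206.8, 236.8])]
[array([230.8, 212.9]), array([205., 229.])]
```

```bash
cat >> h.py <<'E'
def redcorner(im):
    h=cv2.cvtColor(im,cv2.COLOR_RGB2HSV);m=cv2.inRange(h,(0,110,30),(8,255,255))|cv2.inRange(h,(172,110,30),(180,255,255))
    k,l,st,ce=cv2.connectedComponentsWithStats(m[200:245,195:245]); i=1+np.argmax(st[1:,4]); p=np.argwhere(l==i)[:,::-1]+[195,200]
    return [(x,p[p[:,0]==x][:,1].min()) for x in range(205,232,5) if (p[:,0]==x).any()]
E
python3 -c "
from h import *
for n in('side0','k5','k6'): print(n,redcorner(np.load(n+'.npy')))
"
```

```text
side0 [(210, np.int64(234)), (215, np.int64(231)), (220, np.int64(228)), (225, np.int64(224)), (230, np.int64(221))]
k5 [(210, np.int64(228)), (215, np.int64(224)), (220, np.int64(222)), (225, np.int64(219)), (230, np.int64(216))]
k6 [(205, np.int64(228)), (210, np.int64(225)), (215, np.int64(222)), (220, np.int64(219)), (225, np.int64(216)), (230, np.int64(213))]
```

Request:
send_rows(increments="0 0 1 0 0 0;0 0 2 0 0 0;0 0 2.5 0 0 0;0 0 2.5 0 0 0")

```text
clock: 7.7
ee_pos: [561.5, 66.9, -12.1]
ee_rot: [-0.0, -0.657, 0.754, -0.001]
wrist_force: [-4.8, -6.9, 11.8]
opening: -0.3
```

```bash
python3 -c "
from h import *
s=observe();print(s['ee_pos'],s['wrist_force'],s['clock']);print(redcorner(read_camera('side')))"
```

```text
[561.531  66.885 -12.115] [-4.762 -6.931 11.843] 7.7
[(205, np.int64(228)), (210, np.int64(225)), (215, np.int64(222)), (220, np.int64(219)), (225, np.int64(216)), (230, np.int64(213))]
```

The stop is reached: force is up and the board is raised about 24 mm. Next I go up and over the board with the gripper open.

Request:
send_rows(increments="0 0 -40 0 0 0;0 0 -90 0 0 0;0 0 -140 0 0 0;0 0 -180 0 0 0;-50 0.6 -180 0 0 0;-100 0.6 -180 0 0 0;-104 0.6 -180 0 0 0;-104 0.6 -180 0 0 0;-104 0.6 -180 0 0 0", gripper=1)

```text
clock: 8.65
ee_pos: [574.4, 170.8, 165.8]
ee_rot: [-0.0, -0.657, 0.754, -0.0]
wrist_force: [-0.7, -0.7, 0.3]
opening: 85.6
```

```bash
python3 -c "
from h import *
s=observe();print(s['ee_pos'],s['wrist_force'],s['clock'],s['opening'])
im=read_camera('side');print(redcorner(im));cv2.imwrite('pics/g1.png',np.clip(cv2.resize(im[140:260,180:320],(800,686),interpolation=2)[:600,:,::-1]*1.3,0,255).astype(np.uint8))
print(rows(rack(51,0,130),RT))
g=lambda P:((proj('side',np.array(P))-[180,140])*800/140).round()
RA=rot(s['ee_rot']).as_matrix()
for d in(0,-19,-26,-32):
  for j in(-1,1): print(d,j,g(s['ee_pos']+RA@[j*50,0,d]))
"
```

```text
[574.399 170.778 165.769] [-0.742 -0.71   0.288] 8.65 85.5820747617149
[(205, np.int64(228)), (210, np.int64(225)), (215, np.int64(222)), (220, np.int64(219)), (225, np.int64(216)), (230, np.int64(213))]
(array([-0.283, -0.341, 35.949]), array([ 0.   , -0.001, -0.002]))
0 -1 [ 82. 470.]
0 1 [322. 325.]
-19 -1 [ 72. 430.]
-19 1 [316. 286.]
-26 -1 [ 68. 415.]
-26 1 [314. 271.]
-32 -1 [ 65. 402.]
-32 1 [312. 258.]
```

View pics/g1.png

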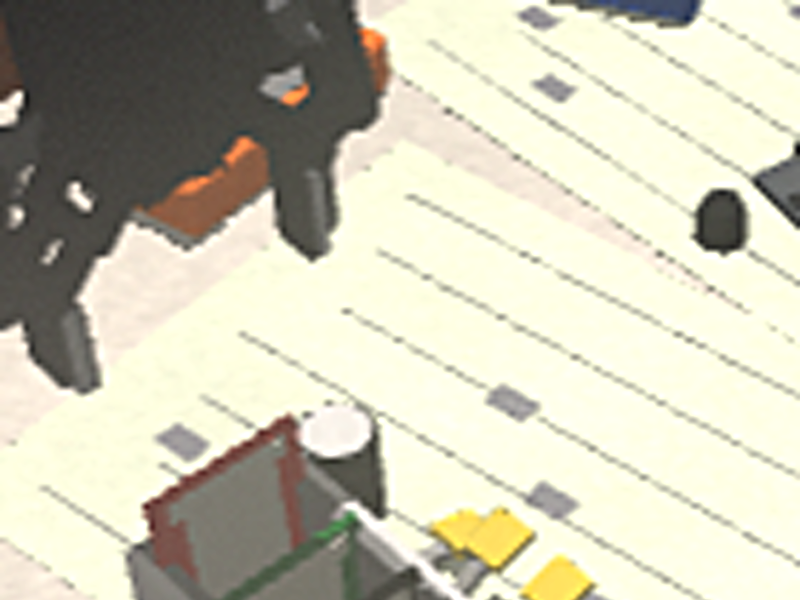

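Open finger tips appear at (75,390) and (315,258), about 33 mm above the reported TCP. The board stays raised (top edge from about (150,505) to (295,420)) with the key down. I'll lower so the closed tips come to about z = 110.

Request:
send_rows(increments="-0.3 -0.4 30 0 0 0;-0.3 -0.4 55 0 0 0;-0.3 -0.4 70 0 0 0;-0.3 -0.4 78 0 0 0;-0.3 -0.4 82 0 0 0;-0.3 -0.4 82 0 0 0")

```text
clock: 9.3
ee_pos: [575.2, 171.7, 84.8]
ee_rot: [0.0, -0.657, 0.754, -0.0]
wrist_force: [-0.3, 0.2, 0.4]
opening: 85.2
```

```bash
python3 -c "
from h import *
s=observe();print(s['ee_pos'],s['wrist_force'],s['clock'],s['opening'])
im=read_camera('side');print(redcorner(im));cv2.imwrite('pics/g2.png',np.clip(cv2.resize(im[170:260,190:280],(600,600),interpolation=2)[:,:,::-1]*1.3,0,255).astype(np.uint8))
"
```

```text
[575.216 171.654  84.786] [-0.331  0.155  0.353] 9.3 85.23527118466416
[(205, np.int64(228)), (210, np.int64(225)), (215, np.int64(222)), (220, np.int64(219)), (225, np.int64(216)), (230, np.int64(213))]
```

View pics/g2.png

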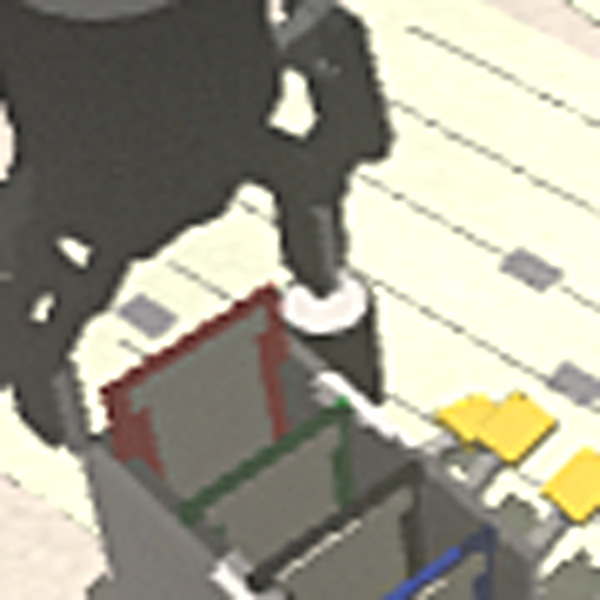

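The fingers straddle the board's side edges: tips at (330,300) and (70,440), board corners at (275,285) and (105,385). They overlap by about 14 mm, and closing swings them lower. Closing now.

Request:
send_rows(increments="0 0 0 0 0 0;0 0 0 0 0 0;0 0 0 0 0 0;0 0 0 0 0 0;0 0 0 0 0 0;0 0 0 0 0 0", gripper=-1)

```text
clock: 9.95
ee_pos: [575.2, 172.4, 84.9]
ee_rot: [0.001, -0.657, 0.754, -0.0]
wrist_force: [0.4, 2.3, 4.4]
opening: 61.1
```

```bash
python3 -c "
from h import *
s=observe();print(s['ee_pos'],s['wrist_force'],s['ft_torque'],s['clock'],s['opening'],s['tau'])
print(redcorner(read_camera('side')))"
```

```text
[575.228 172.396  84.884] [0.408 2.29  4.418] [ 0.693 -0.106  0.026] 9.95 61.09780195902371 [ -1.584 -45.139 -32.108  -0.942   0.41   -0.003]
[(210, np.int64(226)), (215, np.int64(223)), (220, np.int64(220)), (225, np.int64(217))]
```

Request:
send_rows(increments="0 0 -5 0 0 0;0 0 -12 0 0 0;0 0 -20 0 0 0;0 0 -28 0 0 0;0 0 -36 0 0 0;0 0 -36 0 0 0")

```text
clock: 10.6
ee_pos: [575.7, 171.7, 122.4]
ee_rot: [0.001, -0.657, 0.754, -0.001]
wrist_force: [0.2, 1.9, -0.4]
opening: 60.7
```

```bash
python3 -c "
from h import *
s=observe();print(s['ee_pos'],s['wrist_force'],s['ft_torque'],s['clock'],s['opening'])
im=read_camera('side');cv2.imwrite('pics/g3.png',np.clip(cv2.resize(im[150:260,180:290],(600,600),interpolation=2)[:,:,::-1]*1.5,0,255).astype(np.uint8))
"
```

```text
[575.705 171.73  122.379] [ 0.175  1.916 -0.438] [ 0.255 -0.012 -0.015] 10.6 60.68498703984713
```

View pics/g3.png

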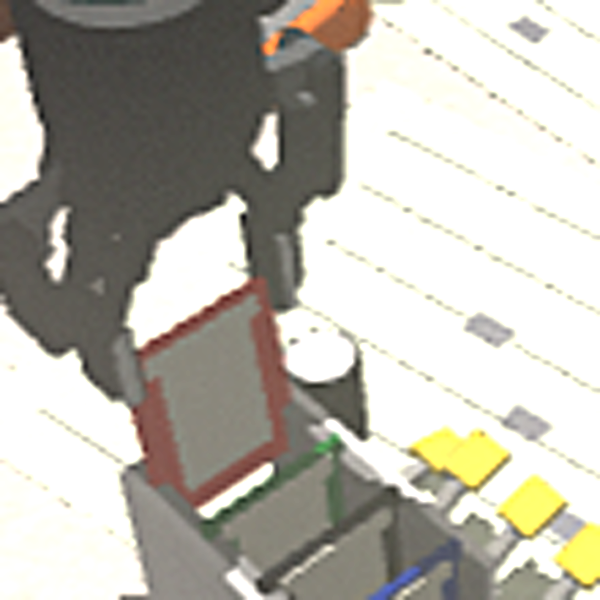

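The board is out of its slot, held at its side edges: the left finger is at (130,370) and the right at (285,300). Both delicate faces look untouched. That was the last viewable picture, so I go on numerically: lift, then compute the transfer.

Request:
send_rows(increments="0 0 -15 0 0 0;0 0 -35 0 0 0;0 0 -60 0 0 0;0 0 -85 0 0 0;0 0 -110 0 0 0;0 0 -110 0 0 0;0 0 -110 0 0 0;0 0 -110 0 0 0")

```text
clock: 11.45
ee_pos: [574.3, 171.6, 228.3]
ee_rot: [-0.002, -0.657, 0.754, 0.001]
wrist_force: [0.0, 0.1, -2.6]
opening: 60.9
```

```bash
cat >> h.py <<'E'
def redq(n,box=None,lo=30):
    """corners of the largest red blob (approx quadrilateral) and area"""
    im=read_camera(n); h=cv2.cvtColor(im,cv2.COLOR_RGB2HSV)
    m=cv2.inRange(h,(0,110,lo),(9,255,255))|cv2.inRange(h,(171,110,lo),(180,255,255))
    q=np.zeros_like(m); x0,y0,x1,y1=box; q[y0:y1,x0:x1]=m[y0:y1,x0:x1]; q=cv2.morphologyEx(q,cv2.MORPH_OPEN,np.ones((2,2),np.uint8))
    k,l,st,ce=cv2.connectedComponentsWithStats(q); i=1+np.argmax(st[1:,4]); p=np.argwhere(l==i)[:,::-1].astype(np.float32)
    hull=cv2.convexHull(p); 
    for e in np.arange(1,15,.5):
        a=cv2.approxPolyDP(hull,e,True)[:,0]
        if len(a)<=4: break
    np.save('last_'+n+'.npy',im)
    return a,st[i]
E
python3 -c "
from h import *
s=observe();print(s['ee_pos'],s['wrist_force'],s['clock'],s['opening'])
for n,b in(('side',(180,60,300,230)),('top',(150,120,260,260))): print(n,*redq(n,b))
RA=rot(s['ee_rot']).as_matrix()
for z in(43,-47):
  for y in(-32,32): P=s['ee_pos']+RA@[y,0,z]; print(proj('side',P),proj('top',P))
# tilted pose above stand
P=crad(6,0,110)+43*ZC; print(P,*rows(P,CT))
"
```

```text
[574.257 171.555 228.307] [ 0.012  0.15  -2.621] 11.45 60.92138302068628
side [[222. 160.]
 [222. 162.]
 [206. 170.]
 [206. 168.]] [206 160  17  11  39]Traceback (most recent call last):
  File "<string>", line 4, in <module>
    for n,b in(('side',(180,60,300,230)),('top',(150,120,260,260))): print(n,*redq(n,b))
                                                                              ~~~~^^^^^
  File "h.py", line 41, in redq
    k,l,st,ce=cv2.connectedComponentsWithStats(q); i=1+np.argmax(st[1:,4]); p=np.argwhere(l==i)[:,::-1].astype(np.float32)
                                                       ~~~~~~~~~^^^^^^^^^^
    return _wrapfunc(a, 'argmax', axis=axis, out=out, **kwds)
    return bound(*args, **kwds)
ValueError: attempt to get argmax of an empty sequence
```

```bash
sed -i 's/q=cv2.morphologyEx.*$//; s/k,l,st,ce=cv2.connectedComponentsWithStats(q); i=1+np.argmax(st\[1:,4\]); p=np.argwhere(l==i)/p=np.argwhere(q)/; s/return a,st\[i\]/return a,len(p)/' h.py
python3 -c "
from h import *
s=observe()
print(*redq('side',(180,110,260,215),45))
RA=rot(s['ee_rot']).as_matrix()
for z in(43,-47):
  for y in(-32,32): P=s['ee_pos']+RA@[y,0,z]; print(proj('side',P),proj('top',P))
im=np.load('last_side.npy');h=cv2.cvtColor(im,cv2.COLOR_RGB2HSV)
m=(cv2.inRange(h,(0,90,35),(12,255,255))|cv2.inRange(h,(168,90,35),(180,255,255)))
for r in range(110,215,3): print(r,''.join('#' if v else '.' for v in m[r,185:260]))
P=crad(6,0,110)+43*ZC; print(P,*rows(P,CT))
"
```

```text
[[246. 148.]
 [228. 195.]
 [202. 210.]
 [193. 162.]] 138
[200.455 210.618] [179.167 194.246]
[227.796 194.396] [212.842 199.79 ]
[191.818 173.99 ] [166.93  187.615]
[222.039 157.875] [204.546 193.801]
110 .....................................................#..............#......
113 ...........................................................................
116 ......................................................#....#...............
119 ......................................................#....................
122 ...........................................................................
125 ...........................................................................
128 .....................................#.....................................
131 ...........................................................................
134 ...........................................................................
137 ...........................................................................
140 ...........................................................................
143 ...............
[... 1275 characters left out ...]
..######......................###................................
194 .............######.....................####...............................
197 ..............#####................######..................................
200 ..............#######.........######.......................................
203 ...............######....######............................................
206 ................##########.................................................
209 .................####......................................................
212 ...........................................................................
[ 506.938 -214.135  179.825] [391.395  13.91   49.374] [0.35  0.031 0.185]
```

Request:
send_rows(increments="40 1 0 0 0 0.02;85 3 0 0.05 0 0.04;130 5 0 0.12 0.01 0.07;175 7 0 0.18 0.015 0.1;220 8 0 0.24 0.02 0.13;265 10 0 0.3 0.025 0.16;310 11 0 0.35 0.031 0.185;345 13 10 0.35 0.031 0.185;370 14 25 0.35 0.031 0.185;391 14 40 0.35 0.031 0.185;391 14 48 0.35 0.031 0.185;391 14 48 0.35 0.031 0.185")

```text
clock: 12.8
ee_pos: [506.6, -213.1, 180.2]
ee_rot: [0.102, -0.575, 0.8, -0.139]
wrist_force: [-0.2, 0.5, -1.9]
opening: 60.7
```

Request:
send_rows(increments="0 0 0 0 0 0;0 0 0 0 0 0")

```text
clock: 13.0
ee_pos: [508.1, -212.8, 183.3]
ee_rot: [0.103, -0.575, 0.799, -0.142]
wrist_force: [-0.5, -0.2, -1.2]
opening: 60.7
```

```bash
cat > chk.py <<'E'
from h import *
import sys
s=observe();print(s['ee_pos'],s['wrist_force'],s['clock'],s['opening'])
RA=rot(s['ee_rot']).as_matrix()
for z in(43,-47):
  for y in(-32,32): P=s['ee_pos']+RA@[y,0,z]; print(z,y,P,proj('side',P),proj('top',P))
P=s['ee_pos']+RA@[0,0,43]-OC; print('board origin in cradle',P@XC,P@YC,P@ZC)
for n in sys.argv[1:]:
    q=np.array([proj(n,s['ee_pos']+RA@[y,0,z]) for z in(43,-47) for y in(-32,32)]).round().astype(int)
    im=read_camera(n); np.save('last_'+n+'.npy',im); h=cv2.cvtColor(im,cv2.COLOR_RGB2HSV)
    m=(cv2.inRange(h,(0,90,25),(12,255,255))|cv2.inRange(h,(168,90,25),(180,255,255)))
    x0,y0=q.min(0)-12;x1,y1=q.max(0)+12; print(n,'cols from',x0)
    for r in range(y0,y1,2): print(r,''.join('#' if v else '.' for v in m[r,x0:x1]))
E
python3 chk.py side top
```

```text
[ 508.111 -212.786  183.325] [-0.458 -0.183 -1.201] 13.0 60.67280128340333
43 -32 [ 532.344 -187.078  143.015] [335.798 141.496] [382.931 225.63 ]
43 32 [ 512.062 -247.779  142.916] [356.161 133.247] [414.064 236.876]
-47 -32 [ 502.849 -177.361  227.488] [347.593 117.379] [387.776 239.752]
-47 32 [ 482.567 -238.062  227.389] [369.433 109.044] [422.296 252.252]
board origin in cradle 7.976084674863488 1.7380179422054898 113.05567152169222
side cols from 324
97 .........................................................
99 .........................................................
101 .........................................................
103 .........................................................
105 .........................................................
107 .........................................................
109 ..........................................####...........
111 ......................................#######............
113 ................................######.....#.............
115 ..............................###........##..............
117 .................
[... 2112 characters left out ...]
#####...............
244 .................................########.#######..............
246 ...................................########.#.##.#.............
248 ...............................................................
250 ...............................................................
252 .......................................................#.......
254 ...............................................................
256 ....................................................#..........
258 ...............................................................
260 ...............................................................
262 ...............................................................
```

The board's corners agree with my tool-frame prediction to about 1 px in both views. I'll check the stand's ledge and lip position on the first images before lowering.

```bash
python3 -c "
from h import *
for n in('top','side'):
  g=cv2.cvtColor(np.load(n+'0.npy'),cv2.COLOR_RGB2GRAY).astype(np.float32)
  for yo in(-36,-12,0,12,36):
    print(n,yo,'hz34:',[ (u,int(cv2.remap(g,*[np.float32([[v]]) for v in proj(n,OC+u*H+yo*YC)],cv2.INTER_LINEAR)[0,0])) for u in range(-30,60,4)])
  for nm,L in(('lip in top',(16,6)),('lip in base',(16,0)),('org',(0,0)),('armtop',(0,76))):
    print(n,nm,[proj(n,crad(L[0],y,L[1])).round(1) for y in(-42,-25,25,42)])
"
```

```text
top -36 hz34: [(-30, 40), (-26, 19), (-22, 34), (-18, 48), (-14, 59), (-10, 72), (-6, 51), (-2, 5), (2, 15), (6, 10), (10, 20), (14, 11), (18, 16), (22, 53), (26, 61), (30, 59), (34, 64), (38, 90), (42, 122), (46, 118), (50, 123), (54, 122), (58, 122)]
top -12 hz34: [(-30, 59), (-26, 44), (-22, 12), (-18, 16), (-14, 20), (-10, 18), (-6, 15), (-2, 13), (2, 12), (6, 12), (10, 10), (14, 13), (18, 8), (22, 31), (26, 52), (30, 53), (34, 52), (38, 82), (42, 125), (46, 125), (50, 120), (54, 121), (58, 127)]
top 0 hz34: [(-30, 52), (-26, 54), (-22, 52), (-18, 55), (-14, 50), (-10, 31), (-6, 10), (-2, 18), (2, 10), (6, 9), (10, 18), (14, 3), (18, 17), (22, 35), (26, 55), (30, 55), (34, 53), (38, 65), (42, 124), (46, 126), (50, 123), (54, 119), (58, 121)]
top 12 hz34: [(-30, 52), (-26, 51), (-22, 114), (-18, 115), (-14, 65), (-10, 56), (-6, 4), (-2, 17), (2, 11), (6, 8), (10, 5), (14, 9), (18, 10), (22, 34), (26, 53), (30, 52), (34, 48), (38, 84), (42, 114), (46, 121), (50, 123), (54, 117), (58, 123)]
top 36 hz34: [(-30, 58), (-26, 42), (-22, 23), (-18, 10), (-14, 16), (-10, 18), (-6, 21), (-2
[... 1595 characters left out ...]
189), (58, 188)]
side 36 hz34: [(-30, 74), (-26, 48), (-22, 48), (-18, 49), (-14, 49), (-10, 44), (-6, 38), (-2, 47), (2, 49), (6, 49), (10, 50), (14, 49), (18, 42), (22, 34), (26, 130), (30, 174), (34, 164), (38, 140), (42, 144), (46, 167), (50, 171), (54, 167), (58, 188)]
side lip in top [array([344.8, 153.8]), array([339.9, 155.9]), array([325.2, 162.1]), array([320.1, 164.3])]
side lip in base [array([344.1, 155. ]), array([339.3, 157.1]), array([324.6, 163.3]), array([319.5, 165.5])]
side org [array([347.4, 159.4]), array([342.5, 161.6]), array([327.8, 167.9]), array([322.7, 170.1])]
side armtop [array([356.6, 143. ]), array([351.5, 145.1]), array([336. , 151.6]), array([330.6, 153.8])]
```

Ledge darkness spans −6 to +21 mm around the expected origin, which fits arms behind and lip in front. The target x = 7 has margin on both sides. Lowering to about 15 mm above the ledge.

```bash
python3 -c "
from h import *
print(rows(crad(7,1.5,15)+43*ZC,CT))"
```

```text
(array([ 0.17 ,  1.124, 97.978]), array([-0.003,  0.002,  0.001]))
```

Request:
send_rows(increments="0.2 1.1 15 0 0 0;0.2 1.1 35 0 0 0;0.2 1.1 55 0 0 0;0.2 1.1 75 0 0 0;0.2 1.1 90 0 0 0;0.2 1.1 98 0 0 0;0.2 1.1 98 0 0 0;0.2 1.1 98 0 0 0")

```text
clock: 13.9
ee_pos: [538.8, -224.1, 90.8]
ee_rot: [0.103, -0.575, 0.799, -0.142]
wrist_force: [0.2, -0.3, -0.8]
opening: 60.8
```

```bash
python3 chk.py side top
```

```text
[ 538.824 -224.056   90.794] [ 0.154 -0.335 -0.844] 13.9 60.798809714107726
43 -32 [ 563.075 -198.373   50.479] [325.561 163.826] [378.9   213.755]
43 32 [ 542.721 -259.05    50.381] [344.522 155.76 ] [407.005 223.923]
-47 -32 [ 533.617 -188.628  134.961] [335.439 143.702] [382.83  225.216]
-47 32 [ 513.263 -249.305  134.863] [355.682 135.474] [413.667 236.395]
board origin in cradle 7.045575988695907 0.8140261759332849 14.9198407428895
side cols from 314
123 ......................................................
125 ......................................................
127 ......................................................
129 ......................................................
131 ......................................................
133 ......................................................
135 .......................................###............
137 ...................................#######............
139 ...............................#####....#.............
141 ...........................####......##...............
143 .....................................#........
[... 1742 characters left out ...]
 ...........................#######......##.................
228 ..............................#####.###.####...............
230 ...........................................................
232 ...........................................................
234 ...........................................................
236 ...........................................................
238 ..................................#........................
240 ...................................#.......................
242 ...........................................................
244 ...................................#.......................
246 ...........................................................
```

Request:
send_rows(increments="-1 0 4 0 0 0;-1 0 8 0 0 0;-1 0 10 0 0 0;-1 0 11 0 0 0;-1 0 12 0 0 0;-1 0 12 0 0 0")

```text
clock: 14.6
ee_pos: [542.7, -224.3, 78.6]
ee_rot: [0.103, -0.575, 0.799, -0.141]
wrist_force: [-0.9, 0.4, -1.6]
opening: 60.5
```

Request:
send_rows(increments="0 0 0.7 0 0 0;0 0 1.4 0 0 0;0 0 1.4 0 0 0;0 0 2 0 0 0;0 0 2 0 0 0")

```text
clock: 15.1
ee_pos: [544.3, -225.0, 78.7]
ee_rot: [0.103, -0.575, 0.799, -0.143]
wrist_force: [-4.0, 0.5, 8.2]
opening: 60.6
```

Contact with the ledge: about 9 N along the stand's z. I ease off a little and open.

Request:
send_rows(increments="0 0 -1 0 0 0;0 0 -1 0 0 0")

```text
clock: 15.3
ee_pos: [543.3, -224.6, 78.4]
ee_rot: [0.103, -0.575, 0.799, -0.142]
wrist_force: [-2.3, -0.1, 4.7]
opening: 60.9
```

Request:
send_rows(increments="0 0 0 0 0 0;0 0 0 0 0 0;0 0 0 0 0 0;0 0 0 0 0 0;0 0 0 0 0 0", gripper=0.6)

```text
clock: 15.8
ee_pos: [543.0, -224.4, 77.5]
ee_rot: [0.103, -0.575, 0.799, -0.141]
wrist_force: [0.1, -0.5, 0.1]
opening: 68.5
```

```bash
python3 chk.py side top
```

```text
[ 542.978 -224.362   77.54 ] [ 0.096 -0.508  0.098] 15.8 68.54413897017379
43 -32 [ 567.184 -198.658   37.211] [324.036 167.019] [377.774 212.357]
43 32 [ 546.821 -259.332   37.101] [342.829 158.974] [405.49  222.388]
-47 -32 [ 537.83  -188.961  121.735] [333.65  147.355] [381.566 223.461]
-47 32 [ 517.467 -249.635  121.625] [353.704 139.141] [411.938 234.474]
board origin in cradle 6.246803329353077 1.8518696087800353 1.0849173216192491
side cols from 312
127 ......................................................
129 ......................................................
131 ......................................................
133 ......................................................
135 ......................................................
137 ......................................................
139 ......................................................
141 ........................................####..........
143 ...................................#####..#...........
145 ..............................######..................
147 ..........................#####..............
[... 1661 characters left out ...]
.......
224 ...........................####......####.................
226 ................#...........###........###................
228 ........................#.................................
230 ..........................................................
232 ..........................................................
234 ..........................................................
236 ..........................................................
238 ..........................................................
240 ..........................................................
242 ..........................................................
244 ..........................................................
```

The board has settled with its top edge still near the predicted line, about 2 px lower because it leaned back. I open fully and withdraw straight back.

Request:
send_rows(increments="0 0 0 0 0 0;0 0 0 0 0 0;0 0 0 0 0 0;0 0 -10 0 0 0;0 0 -25 0 0 0;0 0 -50 0 0 0;0 0 -90 0 0 0;0 0 -130 0 0 0;0 0 -160 0 0 0;0 0 -160 0 0 0;0 0 -160 0 0 0", gripper=1)

```text
clock: 17.0
ee_pos: [490.8, -207.2, 229.7]
ee_rot: [0.103, -0.575, 0.799, -0.143]
wrist_force: [-0.2, -0.1, -0.0]
opening: 85.6
```

```bash
cat > fin.py <<'E'
from h import *
s=observe();print(s['ee_pos'],s['wrist_force'],s['clock'],s['opening'])
for n,(x0,y0,x1,y1) in(('side',(312,125,370,180)),('top',(365,200,425,245))):
    im=read_camera(n); np.save('fin_'+n+'.npy',im); h=cv2.cvtColor(im,cv2.COLOR_RGB2HSV)
    m=(cv2.inRange(h,(0,90,25),(12,255,255))|cv2.inRange(h,(168,90,25),(180,255,255)))
    for r in range(y0,y1,1): print(r,''.join('#' if v else '.' for v in m[r,x0:x1]))
    print(n,'from col',x0,'expected bottom/top back corners x=2:',[proj(n,crad(2,y,z)).round(1) for z in(0,90) for y in(-32,32)])
E
python3 fin.py
```

```text
[ 490.787 -207.228  229.701] [-0.176 -0.072 -0.029] 17.0 85.64089743707797
125 ..........................................................
126 ..........................................................
127 ..........................................................
128 ..........................................................
129 ..........................................................
130 ..........................................................
131 ..........................................................
132 ..........................................................
133 ..........................................................
134 ..........................................................
135 ..........................................................
136 ..........................................................
137 ..........................................................
138 ..........................................................
139 ..........................................................
140 ..........................................#...............
141 .............
[... 4961 characters left out ...]
..............#####.............
237 ..............................................#.............
238 ............................................................
239 ............................................................
240 ............................................................
241 ............................................................
242 ............................................................
243 ............................................................
244 ............................................................
top from col 365 expected bottom/top back corners x=2: [array([405.5, 224.3]), array([377.8, 214.3]), array([411.9, 236.4]), array([381.5, 225.5])]
```

The board's corners match a seated lean to about 1 px in both views. A quick check of the other boards and the bystanders, then hand in.

```bash
python3 -c "
from h import *
R_={'green':((45,80,30),(85,255,255)),'blue':((105,120,40),(130,255,255)),'yellow':((20,120,60),(35,255,255))}
for n,b in(('side',(190,200,300,310)),('top',(165,165,275,275))):
  for k,(lo,hi) in R_.items():
    o=[]
    for f in(n+'0.npy','fin_'+n+'.npy'):
      h=cv2.cvtColor(np.load(f),cv2.COLOR_RGB2HSV)[b[1]:b[3],b[0]:b[2]]; p=np.argwhere(cv2.inRange(h,lo,hi)); o.append((p.mean(0)[::-1].round(1),len(p)))
    print(n,k,o)
d=cv2.absdiff(np.load('top0.npy'),np.load('fin_top.npy')).max(2); m=(cv2.medianBlur(d,3)>45).astype(np.uint8)
k,l,st,c=cv2.connectedComponentsWithStats(m); print([(st[i].tolist()) for i in range(1,k) if st[i][4]>25])
hand_in()"
```

```text
side green [(array([38.9, 38.2]), 33), (array([38.8, 38.2]), 35)]
side blue [(array([60.9, 57.7]), 32), (array([61. , 57.6]), 32)]
side yellow [(array([83., 39.]), 298), (array([84.8, 41.1]), 272)]
top green [(array([35.7, 51.3]), 88), (array([35.9, 51.2]), 88)]
top blue [(array([29.8, 73.5]), 136), (array([29.4, 77. ]), 122)]
top yellow [(array([82.5, 69.4]), 372), (array([83.6, 70.1]), 367)]
[[189, 196, 30, 11, 126], [245, 206, 9, 12, 75], [253, 208, 9, 11, 58], [379, 214, 33, 23, 341], [195, 243, 271, 177, 16022], [446, 294, 12, 8, 34], [477, 319, 30, 68, 402], [514, 347, 5, 22, 71], [406, 354, 43, 27, 241], [385, 383, 67, 37, 1427], [466, 386, 53, 34, 873], [177, 401, 24, 19, 273], [274, 403, 20, 17, 144], [297, 413, 30, 7, 119]]
the job is handed in; nothing more can be done
```

I pressed the red board's key to its stop, which raised the board about 24 mm. I then lifted it out by its side edges, lowered it onto the stand until it touched the ledge (about 9 N), let go and drew the arm back. The job is handed in at about 17 s on the clock; no verdict was reported.

**Last checks**
- **Red board:** the corners I could see match a board seated against the arms to about 1–2 px (2–4 mm) in both views. It is centred to within a few millimetres, with the parts facing out.
- **Other boards:** the green board has not moved in either view, and the blue board has not moved in the side view. In the top view the blue mask shifted 3.5 px, probably because red's own blue parts left that area; I did not confirm that. I did not check the black board by colour.
- **Rest of the scene:** comparing the first and last top pictures, the only changes are red's old slot, its key, the stand and the area covered by the arm and its shadow. None of the bystanders appears to have moved.
- **Robot:** the wrist force read about 0 after I withdrew, so nothing was being touched.

**What disagreed**
- **Finger tips:** the shut finger tips ended about 19 mm short of the reported TCP. My first two presses therefore barely moved the key or stopped just short of it. After correcting for this, the press worked.
- **Opening on the board:** the gripper read about 61 mm on the 64 mm wide board.

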